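Set the drained rack and the wiped splash shield back on their feet

ROBOT

A 7-joint arm with a two-finger parallel gripper is mounted at the origin on the work surface. World frame = base frame: x ahead of the robot, y to its left, z up, the work surface at z = 0. Lengths are in mm, angles in rad, forces in N, time in s.
With the tool pointing down it reaches from about 400 to 850 mm from the base axis. Payload 4.5 kg.
Tool frame: the origin (TCP) lies midway between the tips of the shut fingers; the grasp point (between the pads) lies 19 mm behind it; z points along the fingers, y is the line along which they close (so a half turn about z gives the same grasp; the last joint's range is limited). The gripper opens to 88 mm and grips with 3 to 60 N. Pads are 18 mm wide; open, the fingers measure 123 mm over their backs; the gripper's body (75 mm by 187 mm) begins 45 mm behind the grasp point.
Start: joints at [1.149, 0.689, -0.195, 1.565, 0.157, 0.902, -0.215], TCP at [275.144, -561.203, 238.743] pointing down, gripper open.
Joint ranges: [-3.01, 3.01], [-0.46, 2.08], [-1.47, 1.51], [0.13, 2.56], [-1, 4.14], [0.04, 2.09], [-2.66, 2.66]. Speed limits (rad/s): [2.57, 2.57, 3.14, 3.14, 3.14, 3.14, 3.14].

INTERFACE

Orientations are given as a unit quaternion [w, x, y, z].
In Python, from station import status, camera, order gives the robot as it stands. The module is installed in compiled form; this text tells all that it offers.
- The arm moves only by the tool apply_moves, never from a script. Its argument "deltas" is a list of rows, each a list of 7 numbers: the shift along the tool's x, y, z in cm, then the turn, a rotation vector about the tool's x, y, z in rad, then the gripper command: -1 is shut, 1 is fully open, values between are in proportion. In form: [[tx, ty, tz, ax, ay, az, jaw], ...]. A call has 1 to 20 rows; each row is the pose to reach, as a shift and turn from the pose commanded when the call began, along the tool's axes at that moment; what a row does not reach only later rows make up. A row lasts 1/10 s, in which the tool goes at most 50 mm and 8.59 degrees, less where a joint would pass 70% of its speed; a pose out of reach is approached as far as the arm can. A call with a gripper value outside its range is refused whole. The fingers move at their own pace and stop on an object; "grip_force" is the grip in N (left out, the last holds). Time passes only in rows, so rows that repeat a pose let the fingers close. It gives the time, the measured TCP pose, the force, the opening and the grip force at its end, in the units of the state.
- status.get_obs(): the state, without advancing time (a new reading comes with each control period).
- camera(name): name is "side" or "top" or "wrist"; returns a dict with "color" (400x640x3 uint8, red, green, blue), "z_map" (400x640 float32, mm along the optical axis (not along the pixel's ray), 0 where there is no reading), "fx", "fy", "cx", "cy" (pixels), "k1" (the pictures are not rectified: a ray, as slopes to the right and down, at radius r is drawn at 1 + k1 r^2 times it, then the intrinsics apply), "rvec" (rotation vector, rad) and "tvec" (3), from world to camera coordinates, as OpenCV has them. Camera axes: x right, y down, z forward; pixel columns grow to the right and rows downward; lengths in mm; the calibration is good to about 2 mm. A picture is of the moment at which its call begins.
- order.finish_job(): hands the job in; it is judged then, once.
The state is a dict: "t": time; "q": joint angles; "joint_vel": joint speeds; "joint_torque": joint torques, N m; "position": TCP position; "eef_rot": TCP orientation; "ft_force": force on the tool from outside, world axes, zero at the start; "ft_torque": the same for the moment, N m; "gripper_width": opening from 0.0 (shut) to 1.0 (fully open); "grip_force": force on a finger pad.
Only numpy, scipy, OpenCV 4.12 (cv2) and the standard library are available. Lean on these libraries where they do the work, as an engineer would, in place of code of your own. Each camera call takes 0.05 s, during which the arm holds its last target. There are 200 camera calls.

TASK

The bench has just been wiped down: the big white tube rack was left standing on its end to drain, and the splash shield was laid flat on its amber panel with its white foot plate sticking up. Using only pushes of the fingertips, tip the rack over onto its wide base so that its holes face up, and tip the shield back up so that it rests on its foot plate with the panel upright; either may be done first. Do not lift, carry or shove them along the bench - each should turn over about where it is - and leave the other things on the bench undisturbed.

Things in the scene. Friction and masses are not known exactly. Their poses are not given: they have to be found in the camera images.
- rack: white plastic 50 ml tube rack, empty, 0.28 kg (x0.8-1.3), standing on its end: 160 mm tall, 70 mm thick. Origin: centre of the end it stands on; z up its length; +x out of the face with eight 30 mm holes (84 mm wide along y, outer face at x = +35 mm). At x = -35 mm is the outer face of the solid base plate, 100 mm wide, so wider than the holed face. When done, x points up, 70 mm high
- rack_edge (a point): middle of the rack's lower base edge, x = -35 mm, y = z = 0 in the rack's frame. The rack tips towards its own -x about this edge, which stays on the bench; pushing the middle of the holed face 25 to 40 mm below the top tips it with under 2 N and no sliding, and it falls by itself once leaning about 25 degrees
- shield: L-shaped splash shield, 0.75 kg (x0.8-1.2), 160 mm wide along y: clear amber panel 180 mm long, white steel foot plate 110 mm long at right angles, both 6 mm thick. It lies on the panel, foot plate standing up. Origin: underside of the panel; z up; panel from x = -35 to +145 mm, foot plate from x = -35 to -29 mm. When done, x points up and the panel stands 180 mm tall
- shield_edge (a point): middle of the shield's outer corner edge, where panel and foot plate meet: x = -35 mm, y = z = 0 in the shield's frame. The shield tips towards its own -x about this edge, which stays on the bench, when the inner (+x) face of the foot plate is pushed 20 to 30 mm below its top (2 to 3 N, no sliding); it falls onto the foot plate by itself once leaning about 35 degrees
- bottle: small clear reagent bottle with a blue cap, 56 mm across, 110 mm tall; origin at the centre of its underside; to be left alone
- beaker: clear plastic beaker, 68 mm across the rim, 85 mm tall; origin at the centre of its underside; to be left alone
- jar: squat clear jar with a white cap, 60 mm across, 70 mm tall; origin at the centre of its underside; to be left alone
- can: plain steel can standing up, 66 mm across, 100 mm tall; origin at the centre of its underside; to be left alone

How it is judged (in metres and radians):
At the end, for the whole second after the job is handed in: The rack lies on its base, holes up, and the shield stands on its foot plate, panel upright (both within 0.1 rad), at rest on the bench, the edge each turned about within 80 mm of where it was at the start (angle between each of rack, shield's own x axis and vertical below 0.1 rad and height (world z) of each of rack_edge, shield_edge below 0.012 m and distance of each of rack_edge, shield_edge from where it was at the start of the episode below 0.08 m and linear speed of each of rack, shield below 0.02 m/s and angular speed of each of rack, shield below 0.1 rad/s); the robot touches nothing.
It fails at once if the rack is lifted, or tipped onto its holes (rack_edge more than 35 mm above the bench) (height (world z) of rack_edge above 0.035 m).
It fails at once if the shield is lifted (shield_edge more than 35 mm above the bench) (height (world z) of shield_edge above 0.035 m).
It fails at once if another thing on the bench is moved by more than 25 mm (distance of any of bottle, beaker, jar, can from where it was at the start of the episode above 0.025 m).
It fails at once if another thing is knocked over (tilted by more than 0.5 rad) (angle between any of bottle, beaker, jar, can's own z axis and vertical above 0.5 rad).
It also fails if it takes over 48 s, if anything falls off the work surface, if the arm or the gripper's body presses on something with over 40 N, if the wrist force passes 120 N, or if a joint passes its speed limit or range.

## Working session

There is one attempt and no reset: what is moved stays moved. The work goes in short steps, Python scripts to look and compute and a tool call to move; the robot and the scene stay as the last step left them, time stands still between calls to the robot, and variables do not carry over. Pictures are saved under pics/ and viewed, at most 10 in all, crops included, and the job is handed in when it is done.

Besides the shell and the picture viewer there is one more tool, called after "Call:" as name(argument=value, ...), one argument or row to a line, values as JSON. apply_moves: Moves the arm, as the interface text tells. Its arguments: {"type":"object","properties":{"deltas":{"type":"array"},"grip_force":{"type":"number"}},"required":["deltas"]}

```bash
mkdir -p pics; cat > h.py <<'E'
import numpy as np, cv2
from station import status, camera, order
def pts(c):
    R,_=cv2.Rodrigues(np.array(c["rvec"],float)); t=np.array(c["tvec"],float).ravel()
    v,u=np.mgrid[0:400,0:640]
    xd=(u-c["cx"])/c["fx"]; yd=(v-c["cy"])/c["fy"]
    x,y=xd.copy(),yd.copy()
    for _ in range(8):
        s=1+c["k1"]*(x*x+y*y); x=xd/s; y=yd/s
    z=c["z_map"]; P=np.stack([x*z,y*z,z],-1)
    W=(P-t)@R; W[z==0]=np.nan
    return W
def save(c,n): cv2.imwrite(f"pics/{n}.png",c["color"][:,:,::-1])
E
python3 - <<'E'
from h import *
for n in("top","side"):
    c=camera(n); save(c,n+"0"); np.savez(n+"0.npz",**c)
o=status.get_obs(); print(o["t"],o["position"],o["eef_rot"],o["ft_force"])
E
```

```text
0.1 [ 274.83680717 -560.72980332  238.01283905] [-7.55713438e-04  9.74132527e-01  2.25976086e-01 -2.39190525e-04] [0.2363632  0.25062325 0.48417478]
```

View pics/top0.png

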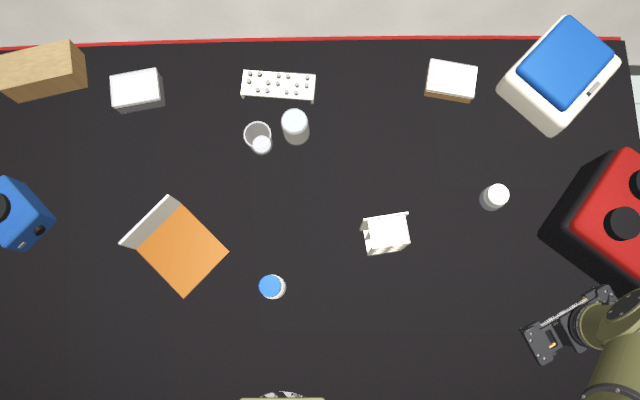

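View pics/side0.png

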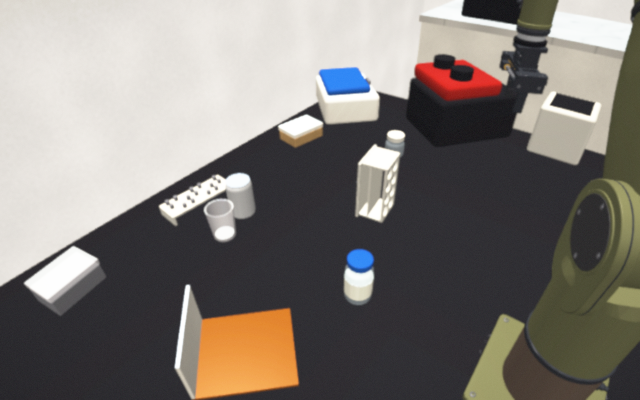

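The top view shows the rack at about (385,235) with its wider plate on the far (upper) edge. The shield's orange panel is at (185,250) and its foot plate is on the upper left, (120,240)-(175,198). The bottle is at (272,287), the beaker at (258,137), the can at (295,122) and the jar at (495,197). The side view shows the rack's holes facing the robot.

```bash
python3 - <<'E'
from h import *
c=dict(np.load("top0.npz")); W=pts(c); im=c["color"].astype(int)
z=W[...,2]
def reg(u0,u1,v0,v1,zl,zh,f=None):
    m=np.zeros(z.shape,bool); m[v0:v1,u0:u1]=1
    m&=(z>zl)&(z<zh)
    if f is not None: m&=f
    return m
def rect(n,m):
    P=W[m]; r=cv2.minAreaRect(P[:,:2].astype(np.float32)); print(n,m.sum(),"zmed",np.median(P[:,2]).round(1),"box",cv2.boxPoints(r).round(0).tolist(), "mean",P.mean(0).round(1))
rect("racktop",reg(350,420,200,265,150,170))
orange=(im[...,0]>180)&(im[...,2]<120)
rect("panel",reg(100,240,180,310,-5,20,orange))
rect("foot top",reg(100,200,180,260,100,118))
rect("foot all",reg(100,200,180,260,40,118))
rect("bottle",reg(250,295,270,305,95,125))
rect("can",reg(278,312,105,150,90,112))
rect("beaker",reg(240,275,120,156,70,95))
rect("jar",reg(475,515,180,215,60,80))
s=dict(np.load("side0.npz")); V=pts(s)
m=np.zeros(z.shape,bool); m[140:225,350:405]=1; m&=(V[...,2]>20)&(V[...,2]<150)&(s["color"].min(-1)>120)
# table check
print("table z",np.nanmedian(z[150:180,350:420]))
Q=V[m]; print(Q.min(0),Q.max(0))
a=cv2.resize(c["color"][195:270,345:425],None,fx=5,fy=5,interpolation=2)
b=cv2.resize(s["color"][140:230,340:415],None,fx=5,fy=5,interpolation=2)
o=np.zeros((450,790,3),np.uint8); o[:375,:400]=a; o[:450,410:785]=b
cv2.imwrite("pics/crop0.png",o[:,:,::-1])
E
```

```text
racktop 1227 zmed 160.4 box [[435.0, -206.0], [449.0, -302.0], [519.0, -292.0], [505.0, -196.0]] mean [ 476.8 -248.6  160.3]
panel 4398 zmed 5.8 box [[334.0, 241.0], [450.0, 128.0], [573.0, 254.0], [457.0, 367.0]] mean [452.8 246.3   5.8]
foot top 278 zmed 108.4 box [[455.0, 365.0], [572.0, 252.0], [578.0, 259.0], [462.0, 372.0]] mean [516.9 310.2 108. ]
foot all 894 zmed 83.9 box [[454.0, 365.0], [572.0, 251.0], [579.0, 259.0], [462.0, 372.0]] mean [515.8 309.5  82.1]
bottle 395 zmed 109.8 box [[338.0, -9.0], [385.0, -9.0], [385.0, 40.0], [338.0, 40.0]] mean [361.1  15.4 109.7]
can 519 zmed 100.0 box [[717.0, -19.0], [736.0, -78.0], [794.0, -59.0], [775.0, -0.0]] mean [754.2 -39.   99.5]
beaker 225 zmed 82.9 box [[693.0, 84.0], [695.0, 18.0], [762.0, 20.0], [760.0, 85.0]] mean [729.9  53.6  81.5]
jar 404 zmed 70.6 box [[536.0, -521.0], [566.0, -565.0], [609.0, -535.0], [580.0, -492.0]] mean [ 572.4 -526.9   70.3]
table z 0.504130803718551
[ 436.70256131 -533.9763762    20.11134435] [ 597.78766819 -190.39118444  149.46488559]
```

View pics/crop0.png

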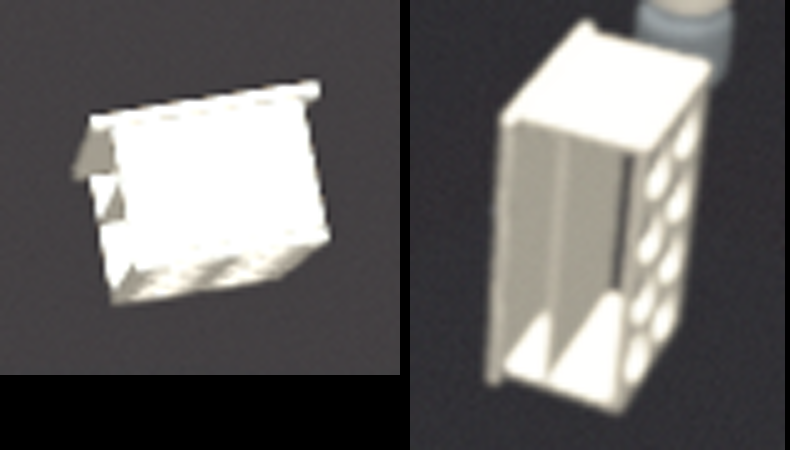

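The holed face looks toward the robot (-x), so the rack tips toward +x. Next I work out the moves in tool axes.

```bash
cat >> h.py <<'E'
from scipy.spatial.transform import Rotation as Ro
def delta(p0,yaw0,p,yaw):
    R=np.array([[np.cos(yaw0),np.sin(yaw0),0],[np.sin(yaw0),-np.cos(yaw0),0],[0,0,-1]])
    return ((R.T@(np.array(p)-p0))/10).round(2), round(-(yaw-yaw0),3)
E
python3 - <<'E'
from h import *
o=status.get_obs(); q=o["eef_rot"]; X=Ro.from_quat([*q[1:],q[0]]).as_matrix(); print(X.round(3))
y0=np.arctan2(X[1,0],X[0,0]); p0=np.array([275.144,-561.203,238.743])
print(y0,delta(p0,y0,[402,-260,215],0.142),o["t"])
E
```

```text
[[ 0.898  0.44  -0.001]
 [ 0.44  -0.898  0.001]
 [-0.    -0.002 -1.   ]]
0.45589009336323416 (array([ 24.65, -21.46,   2.37]), np.float64(0.314)) 0.1
```

Call:
apply_moves(
  deltas=[
    [2.5,-2.1,0.2,0,0,0.03,-1],
    [5,-4.3,0.4,0,0,0.06,-1],
    [7.5,-6.4,0.6,0,0,0.09,-1],
    [10,-8.6,0.8,0,0,0.12,-1],
    [12.5,-10.7,1,0,0,0.16,-1],
    [15,-12.9,1.2,0,0,0.2,-1],
    [17.5,-15,1.5,0,0,0.24,-1],
    [20,-17.2,1.8,0,0,0.27,-1],
    [22.5,-19.3,2.1,0,0,0.3,-1],
    [24.65,-21.5,2.4,0,0,0.314,-1],
    [24.65,-21.5,2.4,0,0,0.314,-1],
    [24.65,-21.5,2.4,0,0,0.314,-1],
  ],
)

```text
t: 1.3
position: [401.9, -259.2, 214.6]
eef_rot: [-0.0, 0.997, 0.072, -0.0]
ft_force: [-0.0, -0.9, -0.4]
gripper_width: 0.0
grip_force: 0.0
```

Call:
apply_moves(
  deltas=[
    [0,0,2,0,0,0,-1],
    [0,0,4,0,0,0,-1],
    [0,0,6,0,0,0,-1],
    [0,0,8,0,0,0,-1],
    [0,0,8.7,0,0,0,-1],
    [0.5,0,8.7,0,0,0,-1],
    [1,0,8.7,0,0,0,-1],
    [1.5,0,8.7,0,0,0,-1],
    [2,0,8.7,0,0,0,-1],
    [2.3,0,8.7,0,0,0,-1],
    [2.6,0,8.7,0,0,0,-1],
    [2.9,0,8.7,0,0,0,-1],
    [3.2,0,8.7,0,0,0,-1],
    [3.5,0,8.7,0,0,0,-1],
    [3.8,0,8.7,0,0,0,-1],
    [4.1,0,8.7,0,0,0,-1],
    [4.4,0,8.7,0,0,0,-1],
  ],
)

```text
t: 3.0
position: [445.5, -253.4, 127.7]
eef_rot: [0.0, 0.997, 0.071, -0.0]
ft_force: [-1.1, -0.6, 0.7]
gripper_width: 0.005
grip_force: 0.3
```

```bash
python3 - <<'E'
from h import *
c=camera("side"); a=cv2.resize(c["color"][60:260,270:510],None,fx=2.5,fy=2.5); cv2.imwrite("pics/push1.png",a[:,:,::-1])
E
```

```text
(no output)
```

View pics/push1.png

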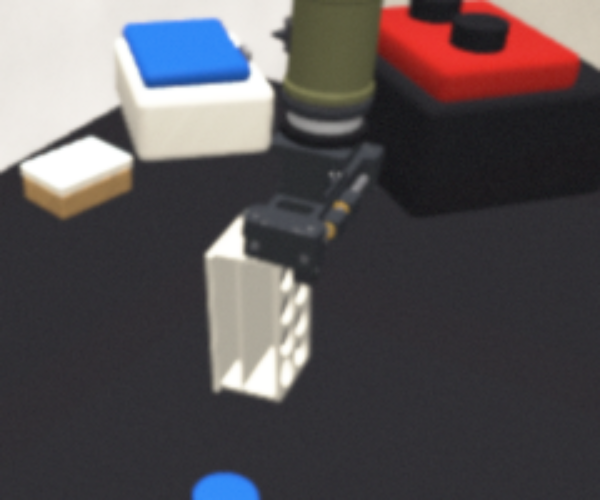

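The rack (about (260,310) in the crop) is in contact and starting to lean about its far edge. I'll keep pushing.

Call:
apply_moves(
  deltas=[
    [0.4,0,0,0,0,0,-1],
    [0.8,0,0,0,0,0,-1],
    [1.2,0,0,0,0,0,-1],
    [1.6,0,0,0,0,0,-1],
    [2,0,0,0,0,0,-1],
    [2.4,0,0,0,0,0,-1],
    [2.8,0,0,0,0,0,-1],
    [3.2,0,0,0,0,0,-1],
    [3.6,0,0,0,0,0,-1],
    [4,0,0,0,0,0,-1],
    [4.4,0,0,0,0,0,-1],
    [4.8,0,0,0,0,0,-1],
    [5.2,0,0,0,0,0,-1],
    [5.6,0,0,0,0,0,-1],
    [5.6,0,0,0,0,0,-1],
    [5.6,0,0,0,0,0,-1],
    [5.6,0,0,0,0,0,-1],
  ],
)

```text
t: 4.75
position: [500.6, -245.6, 127.7]
eef_rot: [0.0, 0.997, 0.071, -0.0]
ft_force: [-0.5, 0.4, -0.3]
gripper_width: 0.006
grip_force: 0.0
```

```bash
python3 - <<'E'
from h import *
c=camera("side"); a=cv2.resize(c["color"][60:260,270:510],None,fx=2.5,fy=2.5); cv2.imwrite("pics/push2.png",a[:,:,::-1])
print(status.get_obs()["ft_force"])
E
```

```text
[ 0.11713729  0.61736454 -0.58005437]
```

View pics/push2.png

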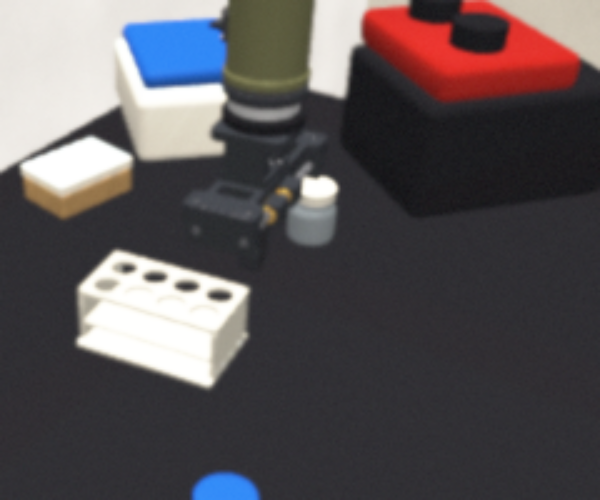

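The rack lies holes up at about (160,320) in the crop. Now the shield.

```bash
python3 - <<'E'
from h import *
print(delta(np.array([500.6,-245.6,127.7]),0.142,[482,276,215],0.798))
E
```

```text
(array([  5.54, -51.9 ,  -8.73]), -0.656)
```

Call:
apply_moves(
  deltas=[
    [0,0,-3,0,0,0,-1],
    [0,0,-7,0,0,0,-1],
    [0,0,-9.5,0,0,0,-1],
    [0.4,-4,-9.5,0,0,-0.05,-1],
    [0.9,-8,-9.5,0,0,-0.1,-1],
    [1.3,-12,-9.5,0,0,-0.15,-1],
    [1.7,-16,-9.5,0,0,-0.2,-1],
    [2.2,-20,-9.5,0,0,-0.25,-1],
    [2.6,-24,-9.5,0,0,-0.3,-1],
    [3,-28,-9.5,0,0,-0.35,-1],
    [3.4,-32,-9.5,0,0,-0.4,-1],
    [3.9,-36,-9.5,0,0,-0.45,-1],
    [4.3,-40,-9.5,0,0,-0.5,-1],
    [4.7,-44,-9.5,0,0,-0.55,-1],
    [5.1,-48,-9.5,0,0,-0.6,-1],
    [5.5,-51.9,-9,0,0,-0.656,-1],
    [5.5,-51.9,-8.7,0,0,-0.656,-1],
    [5.5,-51.9,-8.7,0,0,-0.656,-1],
    [5.5,-51.9,-8.7,0,0,-0.656,-1],
  ],
)

```text
t: 6.7
position: [482.1, 274.2, 214.5]
eef_rot: [0.001, 0.922, 0.387, -0.001]
ft_force: [0.7, -1.2, 0.6]
gripper_width: 0.005
grip_force: 0.0
```

Call:
apply_moves(
  deltas=[
    [0,0,3,0,0,0,-1],
    [0,0,6,0,0,0,-1],
    [0,0,9,0,0,0,-1],
    [0,0,12,0,0,0,-1],
    [0,0,12.9,0,0,0,-1],
    [0.7,0,12.9,0,0,0,-1],
    [1.4,0,12.9,0,0,0,-1],
    [2,0,12.9,0,0,0,-1],
    [2.5,0,12.9,0,0,0,-1],
    [2.8,0,12.9,0,0,0,-1],
    [3.1,0,12.9,0,0,0,-1],
    [3.4,0,12.9,0,0,0,-1],
    [3.7,0,12.9,0,0,0,-1],
    [4,0,12.9,0,0,0,-1],
    [4.3,0,12.9,0,0,0,-1],
    [4.6,0,12.9,0,0,0,-1],
    [4.9,0,12.9,0,0,0,-1],
    [5.2,0,12.9,0,0,0,-1],
    [5.5,0,12.9,0,0,0,-1],
  ],
)

```text
t: 8.6
position: [520.3, 315.3, 85.4]
eef_rot: [0.0, 0.921, 0.388, -0.0]
ft_force: [-0.8, -1.5, 0.1]
gripper_width: 0.003
grip_force: 0.8
```

```bash
python3 - <<'E'
from h import *
c=camera("side"); a=cv2.resize(c["color"][160:400,100:400],None,fx=2.5,fy=2.5); cv2.imwrite("pics/push3.png",a[:,:,::-1])
E
```

```text
(no output)
```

View pics/push3.png

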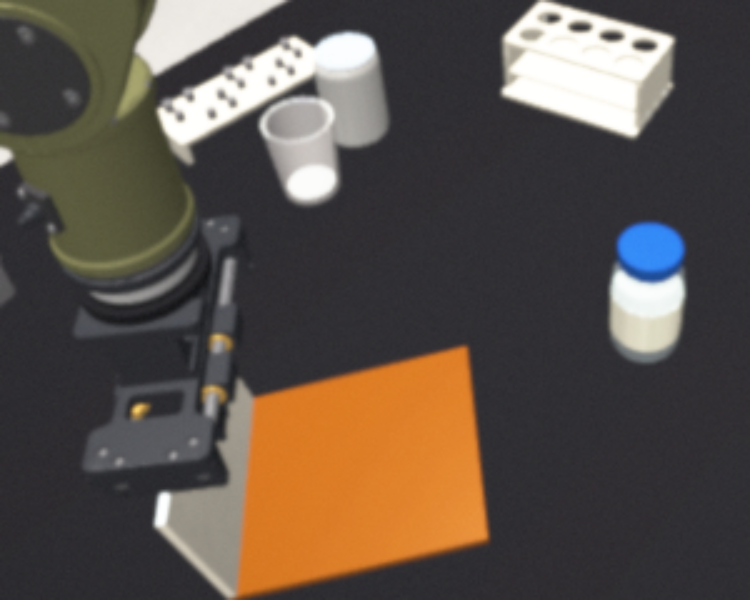

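The foot plate leans about 15° under the fingers. I'll keep pushing slowly while lowering a little, then run on quickly to clear the rising panel.

Call:
apply_moves(
  deltas=[
    [0.4,0,0.1,0,0,0,-1],
    [0.8,0,0.2,0,0,0,-1],
    [1.2,0,0.3,0,0,0,-1],
    [1.6,0,0.4,0,0,0,-1],
    [2,0,0.5,0,0,0,-1],
    [2.4,0,0.6,0,0,0,-1],
    [2.8,0,0.8,0,0,0,-1],
    [3.2,0,1,0,0,0,-1],
    [3.6,0,1.2,0,0,0,-1],
    [4,0,1.3,0,0,0,-1],
    [4.4,0,1.4,0,0,0,-1],
    [4.8,0,1.5,0,0,0,-1],
    [5.3,0,1.5,0,0,0,-1],
    [5.9,0,1.5,0,0,0,-1],
    [6.6,0,1.4,0,0,0,-1],
    [7.4,0,1.2,0,0,0,-1],
    [8.2,0,1,0,0,0,-1],
    [9,0,0.8,0,0,0,-1],
    [9.5,0,0.6,0,0,0,-1],
    [9.5,0,0.6,0,0,0,-1],
  ],
)

```text
t: 10.65
position: [587.3, 384.3, 80.1]
eef_rot: [-0.0, 0.921, 0.389, 0.001]
ft_force: [0.7, -0.4, -1.4]
gripper_width: 0.002
grip_force: 0.0
```

```bash
python3 - <<'E'
from h import *
c=camera("side"); a=cv2.resize(c["color"][160:400,100:400],None,fx=2.5,fy=2.5); cv2.imwrite("pics/push4.png",a[:,:,::-1])
print(status.get_obs()["ft_force"])
E
```

```text
[-0.32892398 -0.93137909  0.23696485]
```

View pics/push4.png

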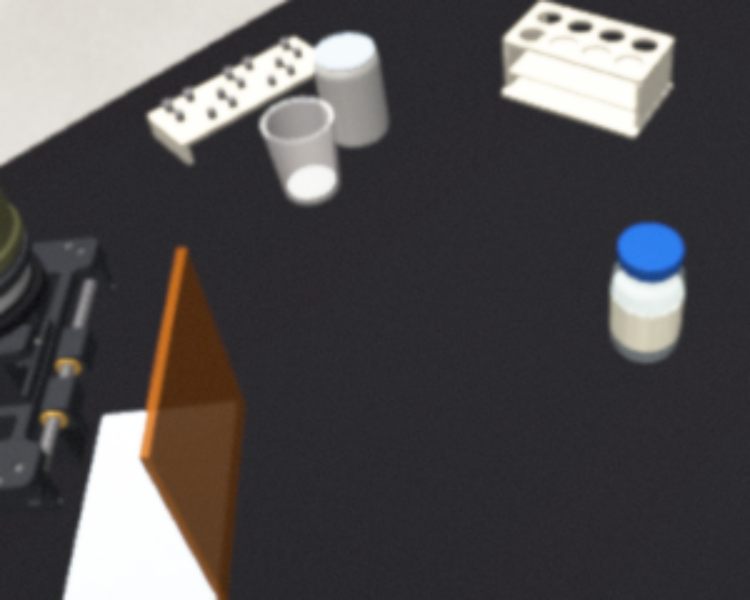

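The shield stands upright on its foot plate, with the panel at (190,420) in the crop. Tool force is near zero, so I raise clear and check.

Call:
apply_moves(
  deltas=[
    [0.5,0,-2,0,0,0,-1],
    [1,0,-5,0,0,0,-1],
    [1,0,-8,0,0,0,-1],
    [1,0,-11,0,0,0,-1],
    [1,0,-14,0,0,0,-1],
    [1,0,-16,0,0,0,-1],
    [1,0,-16,0,0,0,-1],
    [1,0,-16,0,0,0,-1],
    [1,0,-16,0,0,0,-1],
  ],
)

```text
t: 11.6
position: [592.6, 389.8, 237.7]
eef_rot: [0.001, 0.921, 0.388, -0.002]
ft_force: [-0.1, -0.6, -0.9]
gripper_width: 0.009
grip_force: 0.0
```

```bash
python3 - <<'E'
from h import *
c=camera("top"); s=camera("side"); W=pts(c); z=W[...,2]
def m(u0,u1,v0,v1,a,b):
    P=W[v0:v1,u0:u1].reshape(-1,3); P=P[(P[:,2]>a)&(P[:,2]<b)]; return P
P=m(350,430,150,260,60,85); r=cv2.minAreaRect(P[:,:2].astype(np.float32)); print("rack",np.percentile(P[:,2],[5,50,95]),cv2.boxPoints(r).round())
P=m(380-280,220,170,290,165,190); print("panel top",len(P),P.mean(0) if len(P) else "")
for n,b in dict(bottle=(250,295,270,305,95,125),can=(278,312,105,150,90,112),beaker=(240,275,120,156,70,95),jar=(475,515,180,215,60,80)).items(): print(n,m(*b).mean(0).round(1))
V=pts(s); hsv=cv2.cvtColor(s["color"],cv2.COLOR_RGB2HSV)
k=(hsv[...,0]>8)&(hsv[...,0]<20)&(hsv[...,1]>150)&(hsv[...,2]>40); k[:230]=0; Q=V[k]; Q=Q[np.isfinite(Q[:,0])&(Q[:,2]>15)&(Q[:,2]<175)]
d=np.array([.698,.716]); t=Q[:,:2]@d
print("panel slope",len(Q),np.polyfit(Q[:,2],t,1), "edge0",np.array([520,315.5])@d)
save(c,"end")
E
```

```text
rack [65.85534119 70.24665277 74.10045481] [[ 509. -203.]
 [ 521. -284.]
 [ 681. -261.]
 [ 670. -180.]]
panel top 380 [523.0514283  316.6070477  176.21360834]
bottle [361.2  15.4 109.8]
can [754.6 -38.9  99.8]
beaker [730.2  53.5  81.1]
jar [ 572.1 -526.8   70.4]
panel slope 2559 [2.51573160e-04 5.92085935e+02] edge0 588.858
```

View pics/end.png

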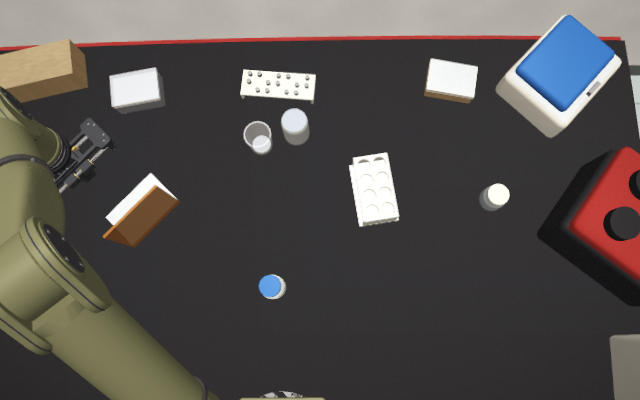

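The rack lies flat with its holes up at (375,190). The shield is upright at (145,215), the other things haven't moved, and the arm is clear.

```bash
python3 -c "
from station import order; print(order.finish_job())"
```

```text
the job is handed in; nothing more can be done
None
```

The rack now lies on its base with holes up and the shield stands upright on its foot plate, both turned about where they stood, with nothing else disturbed; the job is handed in, though no verdict came back.

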